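# Right the fallen bottle and set its cap for the steriliser

## Robot

A 6-joint arm with a two-finger parallel gripper is mounted at the origin on the work surface. World frame = base frame: x ahead of the robot, y to its left, z up, the work surface at z = 0. Lengths are in mm, angles in rad, forces in N, time in s.
With the tool pointing down it reaches from about 350 to 875 mm from the base axis. Payload 4.2 kg.
Tool frame: the origin (TCP) lies between the finger pads; the fingertips stand 11 mm ahead of it and the grasp point (between the pads) lies 8 mm behind it; z points along the fingers, y is the direction in which the jaws open and shut (so a half turn about z gives the same grasp; the last joint's range is limited). The gripper opens to 85 mm and grips with 20 to 120 N. Pads are 22 mm wide; open, the fingers measure 114 mm over their backs; the gripper's body (76 mm by 85 mm) begins 54 mm behind the grasp point. The pads swing forward as they close: fully open they stand 13 mm farther back than shut.
Start: joints at [1.506, 0.385, 0.008, 0, -1.194, -0.259], TCP at [198.825, 592.51, 242.312] pointing down, gripper open.
Joint ranges: [-3.14, 3.14], [-1.21, 2.06], [-1.07, 1.41], [-3.16, 2.05], [-2.99, -0.16], [-3.1, 3.1]. Speed limits (rad/s): [2.79, 2.79, 3.14, 3.14, 3.14, 3.14].

## Interface

Orientations are given as a unit quaternion [x, y, z, w].
In Python, from bench import * gives the robot as it stands. The module is installed in compiled form; this text tells all that it offers.
- The arm moves only by the tool drive_tool, never from a script. Its argument "increments" is a list of rows, each a list of 3 entries, a list of its own where there are three numbers: the gripper command: -1 is shut, 1 is fully open, values between are in proportion, then the shift along the tool's x, y, z scaled (see below), then the turn about the tool's z scaled (see below). In form: [[hand, [tx, ty, tz], turn], ...]. A call has 1 to 20 rows; each row shifts and turns the commanded pose from where the row before left it, along the tool's axes as they then stand; what a row does not reach is not made up. The controller multiplies each number of a shift by 0.3 m and each number of a turn by 2 rad. A row lasts 1/8 s, in which the tool goes at most 62.5 mm and 10.7 degrees, less where a joint would pass 70% of its speed; a pose out of reach is approached as far as the arm can. A call with a number of a shift or a turn outside -1 to 1 is refused whole. A call with a gripper value outside its range is refused whole. The fingers move at their own pace and stop on an object; the grip force is fixed at half the most. Time passes only in rows, so rows that do not move let the fingers close. It gives the time, the measured TCP pose, the force and the opening at its end, in the units of the state.
- read_state(): the state, without advancing time (a new reading comes with each control period).
- get_image(name): name is "side" or "top" or "wrist"; returns the picture (384x512x3 uint8, red, green, blue); there is no depth.
- calibration(name): a dict with "fovy" (degrees; the focal length in pixels is half the picture's height over the tangent of half this angle, whatever the lens; pixels are square), "cx", "cy" (the principal point, pixels), "R" (3x3) and "t" (3): a world point X has camera coordinates R X + t. Camera axes: x right, y down, z forward; pixel columns grow to the right and rows downward; lengths in mm; the calibration is good to about 2 mm. A picture is of the moment at which its call begins: read the wrist's pose just before it. calibration takes no time and is no camera call; for the wrist camera it gives the pose at the moment of the call.
- job_done(): hands the job in, once; it reports no verdict.
The state is a dict: "clock": time; "joints": joint angles; "joint_vel": joint speeds; "joint_efforts": joint torques, N m; "position": TCP position; "ee_rot": TCP orientation; "contact_force": force on the tool from outside, world axes, zero at the start; "wrist_torque": the same for the moment, N m; "gripper_width": finger opening in mm.
Only numpy, scipy, OpenCV 4.12 (cv2) and the standard library are available. Lean on these libraries where they do the work, as an engineer would, in place of code of your own. Each camera call takes 0.05 s, during which the arm holds its last target.

## Task

One of the square glass bottles has fallen over on the bench: stand it in the empty place of the bottle rack without dropping it, then screw its cap down until it bottoms out and back it off a quarter turn, so that it can vent in the steriliser. Finish while still gripping the cap at that setting, so that I can tape it there, and leave the other bottles and the things on the bench where they are.

Things in the scene. Friction and masses are not known exactly. Their poses are not given: they have to be found in the camera images.
- bottle: the fallen bottle, cap on: square amber glass, 50 x 50 mm (heel bevelled 4 mm), flat sides up to 70 mm, round neck above; 112 mm tall with cap down, 0.15 to 0.23 kg, centre of mass 50 mm above its foot. Origin at the foot's centre, z from foot to cap, x, y square to the sides. Starts lying on a side, axis 25 mm above the bench, cap roughly to +y. If within 20 deg of upright it settles on its foot
- cap: its white ribbed screw cap, 42 mm across, 26 mm tall, blue ridge along its own +x on top. Origin at the centre of its lower rim, 86 mm above the bottle's foot when fully down; z along the bottle's axis, away from the foot. It is on the thread from the start and cannot come off
- cap_mid (a point): the middle of the cap, on its axis, 13 mm above its lower rim: where to grip it
- cap_turn (a joint): turn of the cap on the bottle, rad: 0 = down against its hard stop, growing as it is unscrewed (counterclockwise seen from above); starts at 2.0 to 3.2, end of thread 6.3. The cap rises 4 mm a turn. The thread drags with about 0.06 N m and stays where it is left; at the stop the turning moment rises sharply
- rack: the bottle rack, fixed: black base 176 x 176 x 8 mm, white upper plate 48 to 56 mm above the bench with four square 54 mm holes at x, y = +-40 mm; origin under its centre, axes square to its sides. A bottle stands on the base in a hole, which stops it turning after about 5 deg either way (this play shows when the turning direction changes)
- place: the empty place of the rack: centre of its square hole at the level of the base's top face (8 mm above the bench) where the bottle's foot is to stand; x and y square to the hole, z up. A bottle may stand there at any quarter turn
- spare0: a standing bystander: the same amber square bottle and white cap (cap already set), 50 x 50 x 113 mm, standing in another place of the rack; origin under its centre, z up
- spare1: a standing bystander: the same amber square bottle and white cap (cap already set), 50 x 50 x 113 mm, standing in another place of the rack; origin under its centre, z up
- spare2: a standing bystander: the same amber square bottle and white cap (cap already set), 50 x 50 x 113 mm, standing in another place of the rack; origin under its centre, z up
- tape: a roll of paper tape lying flat, 84 mm across, 19 mm high, bystander; origin under its centre
- marker: a felt pen lying on the bench, 130 mm long along its x, 13 mm thick, bystander; origin under its middle
- beaker: a clear plastic beaker, 72 mm across, 88 mm high, bystander; origin under its centre
- washer: a white wash bottle with yellow cap and bent spout, 66 mm across, 190 mm high, the spout reaching 58 mm along its -x, bystander; origin under its centre
Mind the look-alikes: they are no part of the job. Leave any green look-alike of the bottle alone.

How it is judged (in metres and radians):
On the way, in this order (a step that is already met when the one before it is completed fails the run):
1. the fallen bottle stands upright on the rack's base in the empty place (horizontal distance between bottle and place below 0.007 m and z of bottle in the frame of place between -0.006 and 0.006 m and angle between bottle's own z axis and vertical below 0.09 rad), for 0.2 s.
2. standing there, its cap is screwed down to the stop (all of step 1 and value of joint cap_turn below 0.06 rad), for 0.1 s.
3. the cap is backed off a quarter turn, gripped by the fingers (all of step 1 and value of joint cap_turn between 1.22 and 1.92 rad and contact force between the fingers and cap above 3 N and distance between the grasp point and cap_mid below 0.026 m), for 0.2 s.
At the end, for the whole second after the job is handed in: Bottle upright (5 deg) in the empty place, foot within 7 mm of its centre, 6 mm in height; cap, having been at its stop (0.06 rad), now at rest 1.22 to 1.92 rad above it and gripped (over 3 N, grip within 26 mm of its middle); other bottles within 30 mm, other things within 50 mm of their starts (all of step 3 and velocity of joint cap_turn between -0.1 and 0.1 rad/s and linear speed of bottle below 0.02 m/s and not (distance of spare0 from where it was at the start of the episode above 0.03 m) and not (distance of spare1 from where it was at the start of the episode above 0.03 m) and not (distance of spare2 from where it was at the start of the episode above 0.03 m) and not (distance of tape from where it was at the start of the episode above 0.05 m) and not (distance of marker from where it was at the start of the episode above 0.05 m) and not (distance of beaker from where it was at the start of the episode above 0.05 m) and not (distance of washer from where it was at the start of the episode above 0.05 m)); the arm keeps its last pose, push and grip.
It fails at once if the bottle is dropped (no finger on it while its foot is over 35 mm above the bench) (height (world z) of bottle above 0.035 m and contact force between the fingers and bottle below 0.02 N).
It fails at once if another bottle of the rack is moved 30 mm or more (distance of any of spare0, spare1, spare2 from where it was at the start of the episode above 0.03 m).
It fails at once if the tape, pen, beaker or wash bottle is moved 50 mm or more, or the beaker or wash bottle tipped (distance of any of tape, marker, beaker, washer from where it was at the start of the episode above 0.05 m or angle between any of beaker, washer's own z axis and vertical above 0.5 rad).
It also fails if it takes over 72 s, if anything falls off the work surface, if the arm or the gripper's body presses on something with over 40 N, if the wrist force passes 120 N, or if a joint passes its speed limit or range.

## Working session

There is one attempt and no reset: what is moved stays moved. The work goes in short steps, Python scripts to look and compute and a tool call to move; the robot and the scene stay as the last step left them, time stands still between calls to the robot, and variables do not carry over. Pictures are saved under pics/ and viewed, and the job is handed in when it is done.

Besides the shell and the picture viewer there is one more tool, called after "Emit:" by a JSON object that holds its "api" and its "payload", one argument or row to a line. drive_tool: Moves the arm, as the interface text tells. Shifts and turns lie within -1 to 1; 1 stands for 0.3 m of shift or 2 rad of turn. Its arguments: {"type":"object","properties":{"increments":{"type":"array"}},"required":["increments"]}

```bash
mkdir -p pics; cat > h.py <<'E'
from bench import *
import numpy as np, cv2
from scipy.spatial.transform import Rotation as Ro
def shot(n,f):
    im=get_image(n); cv2.imwrite('pics/'+f,cv2.cvtColor(im,cv2.COLOR_RGB2BGR)); return im
def K(c): 
    f=192/np.tan(np.radians(c['fovy'])/2); return f,c['cx'],c['cy']
def onplane(c,u,v,z):
    f,cx,cy=K(c); R=np.array(c['R']);t=np.array(c['t'])
    d=R.T@np.array([(u-cx)/f,(v-cy)/f,1]); o=-R.T@t
    return o+d*(z-o[2])/d[2]
def proj(c,X):
    f,cx,cy=K(c); p=np.array(c['R'])@np.array(X)+np.array(c['t']); return cx+f*p[0]/p[2],cy+f*p[1]/p[2]
E
python3 - <<'E'
from h import *
s=read_state(); print({k:np.round(v,3) for k,v in s.items()})
for n in ['side','top','wrist']:
    c=calibration(n); print(n,{k:np.round(v,3).tolist() for k,v in c.items()})
    shot(n,n+'0.png')
E
```

```text
{'clock': np.float64(0.0), 'joints': array([ 1.506,  0.386,  0.007, -0.   , -1.194, -0.259]), 'joint_vel': array([ 0.001,  0.001,  0.   , -0.001,  0.001, -0.003]), 'joint_efforts': array([ 0.0000e+00, -3.9229e+01,  1.8840e+01,  4.1860e+00, -5.0000e-03,
       -0.0000e+00]), 'position': array([198.644, 592.018, 241.204]), 'ee_rot': array([ 0.987, -0.161, -0.   ,  0.001]), 'contact_force': array([-0.148,  0.376,  0.183]), 'wrist_torque': array([-0.037,  0.006,  0.001]), 'gripper_width': np.float64(85.434)}
side {'fovy': 46.784, 'cx': 256.895, 'cy': 184.584, 'R': [[0.925, -0.38, -0.019], [-0.294, -0.683, -0.669], [0.241, 0.624, -0.743]], 't': [-561.032, 184.114, 1057.572]}
top {'fovy': 47.855, 'cx': 259.886, 'cy': 190.553, 'R': [[0.023, -1.0, -0.007], [-0.991, -0.022, -0.131], [0.13, 0.01, -0.991]], 't': [-24.422, 576.263, 1002.057]}
wrist {'fovy': 61.571, 'cx': 249.081, 'cy': 193.373, 'R': [[-0.317, -0.948, 0.001], [-0.909, 0.304, 0.285], [-0.271, 0.09, -0.959]], 't': [624.922, -35.417, 379.431]}
```

View pics/side0.png

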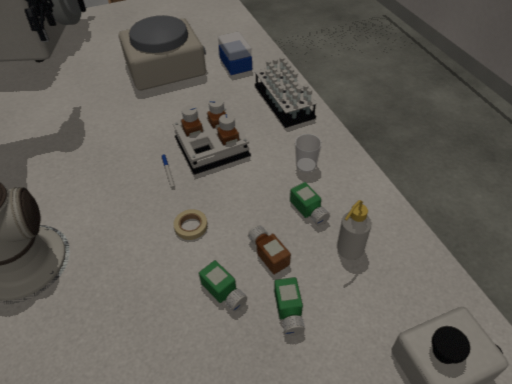

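View pics/top0.png

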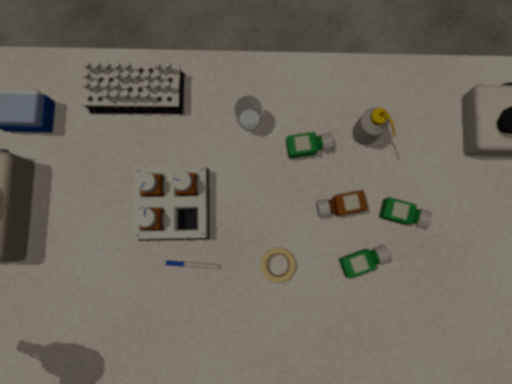

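View pics/wrist0.png

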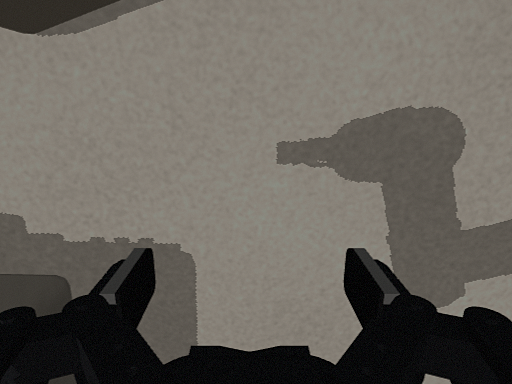

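```bash
python3 - <<'E'
import cv2,numpy as np
t=cv2.imread('pics/top0.png'); s=cv2.imread('pics/side0.png')
a=cv2.resize(t[155:255,290:440],None,fx=5,fy=5,interpolation=cv2.INTER_CUBIC)
b=cv2.resize(t[155:255,120:230],None,fx=5,fy=5,interpolation=cv2.INTER_CUBIC)
cv2.imwrite('pics/z1.png',np.clip(a*1.5,0,255).astype('uint8'));cv2.imwrite('pics/z2.png',np.clip(b*1.5,0,255).astype('uint8'))
c=cv2.resize(s[95:180,160:260],None,fx=6,fy=6,interpolation=cv2.INTER_CUBIC)
cv2.imwrite('pics/z3.png',np.clip(c*1.5,0,255).astype('uint8'))
hsv=cv2.cvtColor(t,cv2.COLOR_BGR2HSV)
m=((hsv[...,0]<15)&(hsv[...,1]>120)&(hsv[...,2]>40)).astype('uint8')
m[:, :300]=0
n,l,st,ce=cv2.connectedComponentsWithStats(m)
for i in range(1,n):
    if st[i,4]>30: print(st[i],ce[i]); 
cs,_=cv2.findContours(m,0,1); c=max(cs,key=cv2.contourArea); print(cv2.minAreaRect(c))
E
```

```text
[329 191  38  24 395] [346.41518987 203.65316456]
((347.6153564453125, 203.07693481445312), (20.39607810974121, 35.69314193725586), 78.69007110595703)
```

View pics/z1.png

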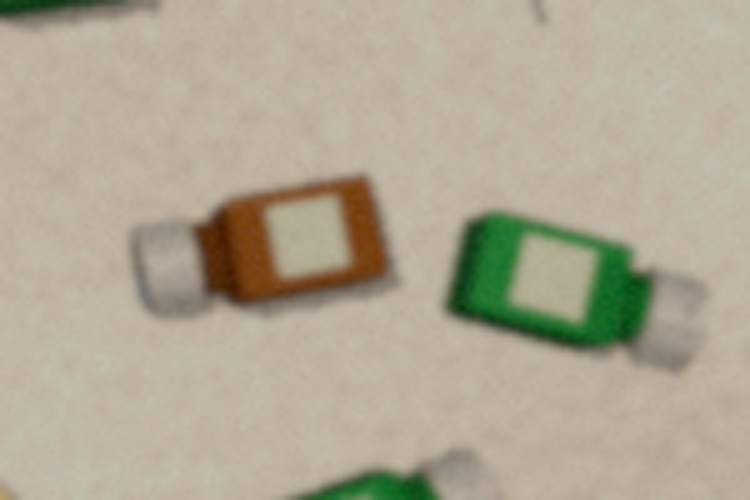

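View pics/z2.png

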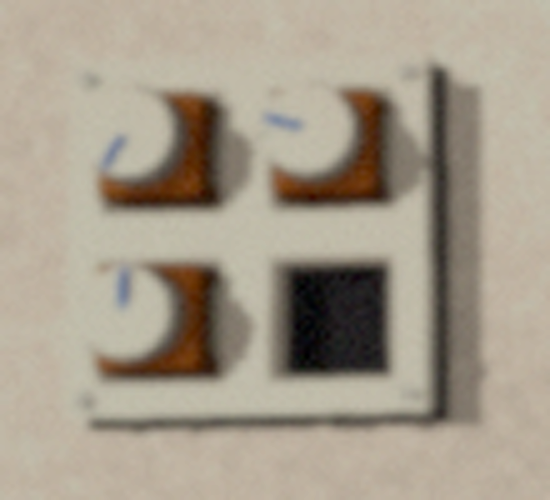

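View pics/z3.png

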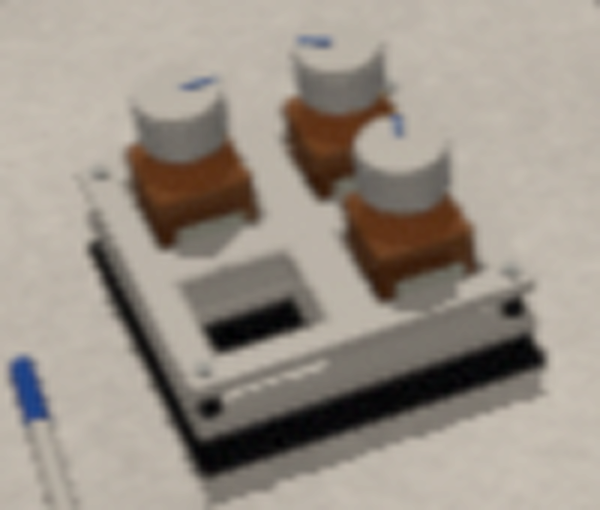

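```bash
python3 - <<'E'
from h import *
c=calibration('top')
g=lambda u,v,ox,oy,z:onplane(c,ox+u/5-.4,oy+v/5-.4,z)
P=[g(u,v,290,155,50) for u,v in [(232,300),(388,276),(368,178),(222,203)]]
for p in P: print(p.round(1))
print('capend', g(135,270,290,155,25).round(1), g(205,262,290,155,25).round(1),'foot mid',((P[1]+P[2])/2).round(1))
ax=(P[0]+P[3]-P[1]-P[2]); print('axis ang',np.degrees(np.arctan2(ax[1],ax[0])), np.degrees(np.arctan2(*(P[2]-P[1])[[1,0]])))
for u,v in [(276,262),(390,262),(388,375),(277,375)]: print('hole',g(u,v,120,155,56).round(1))
for u,v in [(85,65),(433,65),(438,415),(85,415)]: print('rack',g(u,v,120,155,56).round(1))
E
```

```text
[ 522.  -191.8   50. ]
[ 535.  -265.2   50. ]
[ 581.4 -256.1   50. ]
[ 567.9 -187.    50. ]
capend [ 537.4 -149.1   25. ] [ 542.1 -182.9   25. ] foot mid [ 558.2 -260.6   50. ]
axis ang 100.53858135842987 11.037421822284893
hole [530.8 187.8  56. ]
hole [532.  134.1  56. ]
hole [479.  132.8  56. ]
hole [477.8 184.7  56. ]
rack [622.8 283.5  56. ]
rack [626.5 117.6  56. ]
rack [461.  108.7  56. ]
rack [457.2 273.4  56. ]
```

Emit:
{"api": "drive_tool", "payload": {
  "increments": [
    [1,[0.134,0.144,0],0],
    [1,[0.134,0.144,0],0],
    [1,[0.134,0.144,0],0],
    [1,[0.134,0.144,0],0],
    [1,[0.134,0.144,0],0],
    [1,[0.134,0.144,0],0],
    [1,[0.134,0.144,0],0],
    [1,[0.134,0.144,0],0],
    [1,[0.134,0.144,0],0],
    [1,[0.134,0.144,0],0],
    [1,[0.134,0.144,0],0],
    [1,[0.134,0.144,0],0],
    [1,[0.134,0.144,0],0],
    [1,[0.134,0.144,0],0],
    [1,[0,0,0],0.089],
    [1,[0,0,0],0.089],
    [1,[0,0,0],0.089],
    [1,[0,0,0],0.089],
    [1,[0,0,0],0.089],
    [1,[0,0,0],0.087]
  ]
}}

```text
clock: 2.65
position: [539.7, -159.9, 241.9]
ee_rot: [0.767, -0.642, -0.0, 0.0]
contact_force: [-0.8, -0.6, 0.7]
gripper_width: 85.6
```

```bash
cat >> h.py <<'E'
def pose():
    s=read_state(); R=Ro.from_quat(s['ee_rot']).as_matrix()
    yaw=np.degrees(np.arctan2(R[1,0],R[0,0]))
    print('t%.2f'%s['clock'],'pos',np.round(s['position'],1),'yaw%.2f'%yaw,'tilt%.3f'%np.degrees(np.arccos(-R[2,2])),'F',np.round(s['contact_force'],1),'M',np.round(s['wrist_torque'],2),'w%.1f'%s['gripper_width'],'j',np.round(s['joints'],2))
    return np.array(s['position']),R,yaw
def delta(tgt,yaw=None):
    p,R,y=pose(); d=R.T@(np.array(tgt)-p); print('tool d mm',d.round(1),'units',(d/300).round(4))
    if yaw is not None:
        t=(y-yaw+180)%360-180; print('turn deg',round(t,2),'units',round(np.radians(t)/2,4))
E
python3 - <<'E'
from h import *
delta([539.5,-161.5,60],-79.5)
shot('wrist','w1.png'); c=calibration('wrist')
print({k:np.round(v,3).tolist() for k,v in c.items()})
E
```

```text
t2.65 pos [ 539.7 -159.9  241.9] yaw-79.85 tilt0.045 F [-0.8 -0.6  0.7] M [ 0.    0.01 -0.02] w85.6 j [-0.    0.28 -0.15 -0.   -1.14  0.18]
tool d mm [  1.6   0.4 181.9] units [0.0053 0.0012 0.6065]
turn deg -0.35 units -0.0031
{'fovy': 61.571, 'cx': 249.081, 'cy': 193.373, 'R': [[-0.985, -0.174, 0.0], [-0.167, 0.943, 0.286], [-0.05, 0.282, -0.958]], 't': [504.602, 203.248, 451.063]}
```

View pics/w1.png

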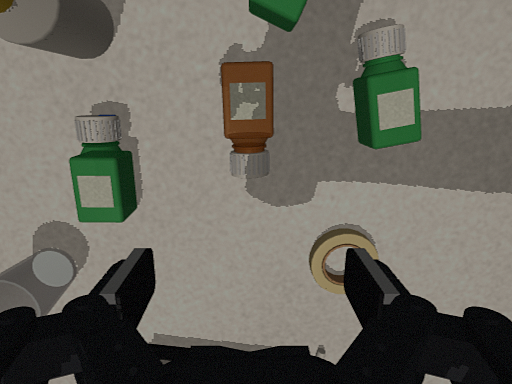

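```bash
python3 - <<'E'
from h import *
c=calibration('wrist'); print(np.array(c['R'])@[0,0,0], (-np.array(c['R']).T@np.array(c['t'])).round(1))
for n,u,v,z in [('footL',222,62,50),('footR',273,62,50),('shL',223,135,50),('shR',272,135,50),('cap rim mid top',249,150,46),('cap end bottom',250,178,25)]:
    print(n,onplane(c,u,v,z).round(1))
E
```

```text
[0. 0. 0.] [ 553.3 -231.1  373.9]
footL [ 583.7 -257.6   50. ]
footR [ 536.7 -265.9   50. ]
shL [ 572.6 -191.    50. ]
shR [ 524.5 -199.4   50. ]
cap rim mid top [ 544.4 -180.1   46. ]
cap end bottom [ 537.2 -146.2   25. ]
```

Emit:
{"api": "drive_tool", "payload": {
  "increments": [
    [1,[-0.0065,-0.007,0.18],0],
    [1,[0,0,0.18],0],
    [1,[0,0,0.18],0],
    [1,[0,0,0.15],0],
    [1,[0,0,0.05],0],
    [1,[0,0,0.007],0],
    [0.1,[0,0,0],0],
    [0.03,[0,0,0],0],
    [0.03,[0,0,0],0],
    [-0.03,[0,0,0],0],
    [-0.03,[0,0,0],0]
  ]
}}

```text
clock: 4.08
position: [542.0, -157.4, 18.8]
ee_rot: [0.769, -0.639, 0.0, -0.0]
contact_force: [-0.3, 2.0, 3.3]
gripper_width: 41.9
```

```bash
python3 - <<'E'
from h import *
pose()
shot('wrist','w2.png');shot('side','s2.png')
E
```

```text
t4.08 pos [ 542.  -157.4   18.8] yaw-79.50 tilt0.059 F [-0.3  2.   3.3] M [ 0.53  0.23 -0.05] w41.9 j [ 0.    0.54 -0.39 -0.   -0.63  0.18]
```

View pics/w2.png

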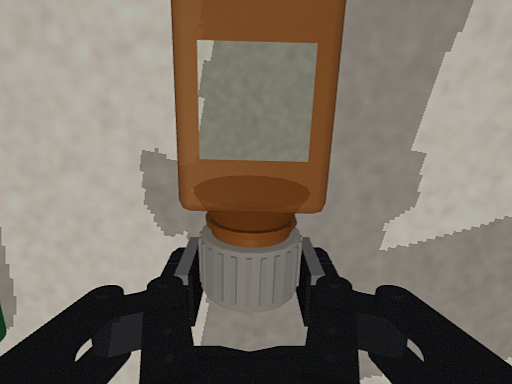

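Emit:
{"api": "drive_tool", "payload": {
  "increments": [
    [-0.03,[0,0,-0.03],0],
    [-0.03,[0,0,-0.03],0],
    [-0.03,[0,0,-0.03],0],
    [-0.03,[0,0,0],0]
  ]
}}

```text
clock: 4.68
position: [542.1, -157.7, 46.1]
ee_rot: [0.769, -0.64, 0.001, -0.001]
contact_force: [-0.3, 0.0, -1.1]
gripper_width: 41.3
```

```bash
python3 - <<'E'
from h import *
pose()
shot('wrist','w3.png');im=shot('side','s3.png')
cv2.imwrite('pics/s3z.png',cv2.resize(im[200:300,200:330,::-1],None,fx=5,fy=5,interpolation=cv2.INTER_CUBIC))
E
```

```text
t4.67 pos [ 542.1 -157.7   46.1] yaw-79.52 tilt0.103 F [-0.3  0.  -1.1] M [ 0.18 -0.08  0.04] w41.3 j [ 0.    0.5  -0.38 -0.   -0.69  0.18]
```

View pics/s3z.png

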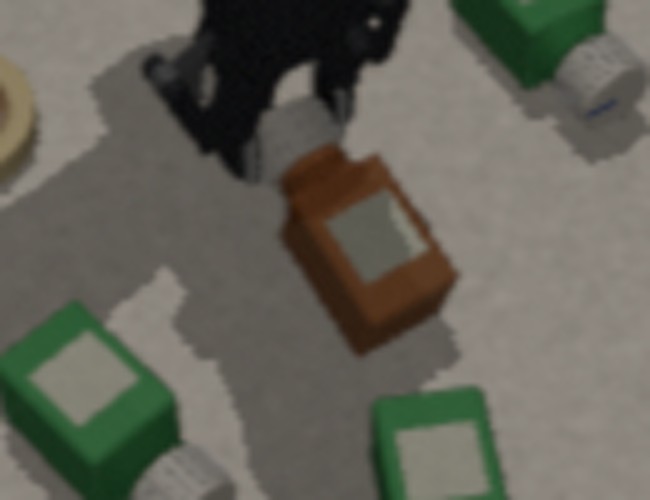

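View pics/w3.png

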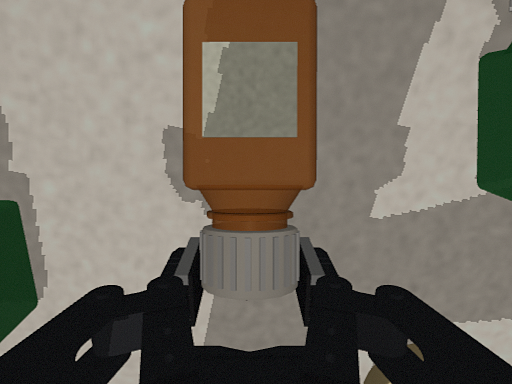

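Emit:
{"api": "drive_tool", "payload": {
  "increments": [
    [-0.03,[0.02,0,-0.03],0],
    [-0.03,[0.02,0,-0.03],0],
    [-0.03,[0.022,0,-0.022],0],
    [-0.03,[0.022,0,-0.022],0],
    [-0.03,[0.026,0,-0.018],0],
    [-0.03,[0.026,0,-0.018],0],
    [-0.03,[0,0,0],0]
  ]
}}

```text
clock: 5.65
position: [549.4, -198.4, 87.5]
ee_rot: [0.768, -0.64, 0.0, -0.0]
contact_force: [-0.1, -0.3, -2.0]
gripper_width: 41.6
```

```bash
python3 - <<'E'
from h import *
pose()
im=shot('side','s4.png')
cv2.imwrite('pics/s4z.png',cv2.resize(im[180:300,200:330,::-1],None,fx=5,fy=5,interpolation=cv2.INTER_CUBIC))
E
```

```text
t5.65 pos [ 549.4 -198.4   87.5] yaw-79.57 tilt0.048 F [-0.1 -0.3 -2. ] M [ 0.11 -0.   -0.05] w41.6 j [-0.07  0.47 -0.29  0.   -0.81  0.25]
```

View pics/s4z.png

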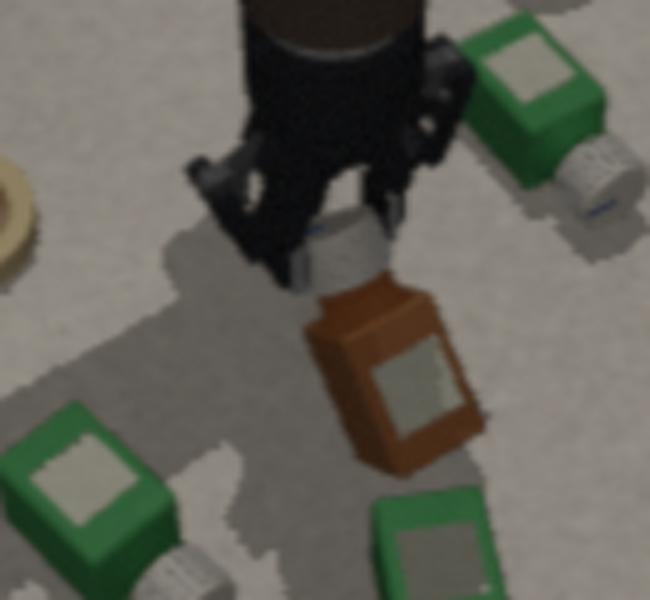

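Emit:
{"api": "drive_tool", "payload": {
  "increments": [
    [-0.03,[0.02,0,0.01],0],
    [-0.03,[0.02,0,0.005],0],
    [-0.03,[0.025,0,0],0],
    [-0.03,[0.025,0,-0.01],0],
    [-0.03,[0,0,0],0]
  ]
}}

```text
clock: 6.32
position: [554.6, -224.5, 85.9]
ee_rot: [0.769, -0.64, 0.001, -0.0]
contact_force: [0.7, 1.1, 1.1]
gripper_width: 41.5
```

```bash
python3 - <<'E'
from h import *
pose()
im=shot('side','s5.png')
cv2.imwrite('pics/s5z.png',cv2.resize(im[180:300,200:330,::-1],None,fx=5,fy=5,interpolation=cv2.INTER_CUBIC))
E
```

```text
t6.33 pos [ 554.6 -224.5   85.9] yaw-79.51 tilt0.084 F [0.7 1.1 1.1] M [ 0.56 -0.34  0.1 ] w41.5 j [-0.11  0.49 -0.25  0.   -0.82  0.3 ]
```

View pics/s5z.png

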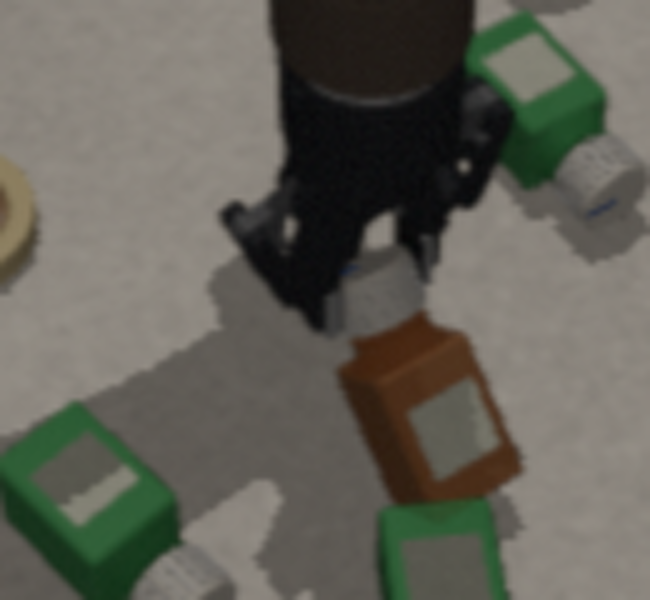

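Emit:
{"api": "drive_tool", "payload": {
  "increments": [
    [-0.03,[-0.01,0,-0.02],0],
    [-0.025,[-0.03,0,0],0],
    [-0.025,[-0.04,0,0],0],
    [-0.025,[0,0,0],0],
    [-0.025,[0,0,-0.02],0],
    [-0.025,[0,0,0.01],0]
  ]
}}

```text
clock: 7.12
position: [550.4, -200.9, 95.5]
ee_rot: [0.769, -0.64, 0.001, -0.001]
contact_force: [0.9, -0.4, -1.2]
gripper_width: 41.5
```

```bash
python3 - <<'E'
from h import *
pose()
im=shot('side','s6.png')
cv2.imwrite('pics/s6z.png',cv2.resize(im[180:300,200:330,::-1],None,fx=5,fy=5,interpolation=cv2.INTER_CUBIC))
E
```

```text
t7.12 pos [ 550.4 -200.9   95.5] yaw-79.51 tilt0.126 F [ 0.9 -0.4 -1.2] M [ 0.11 -0.04 -0.02] w41.5 j [-0.07  0.46 -0.28  0.   -0.83  0.26]
```

View pics/s6z.png

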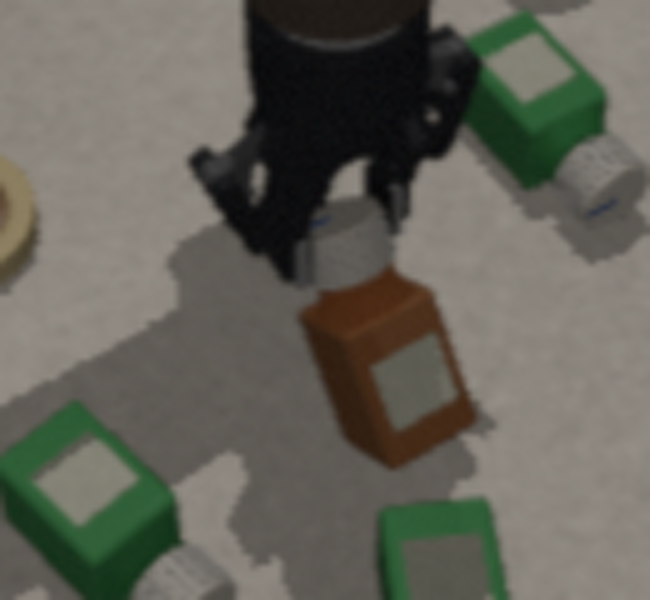

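```bash
cat >> h.py <<'E'
def onface(c,u,v,p,R,off):  # intersect with plane perpendicular to tool y at offset off; return (along -toolx, z)
    f,cx,cy=K(c); Rc=np.array(c['R']);t=np.array(c['t']); d=Rc.T@np.array([(u-cx)/f,(v-cy)/f,1]); o=-Rc.T@t
    n=R[:,1]; X=o+d*((p@n+off-o@n)/(d@n)); return -(X-p)@R[:,0], X[2]
E
python3 - <<'E'
from h import *
p,R,y=pose(); c=calibration('side')
q=[onface(c,200+u/5-.4,180+v/5-.4,p,R,25) for u,v in [(350,352),(395,468)]]
q=np.array(q); print(q.round(1), np.hypot(*(q[0]-q[1])), np.degrees(np.arctan2(*(q[0]-q[1])[::-1])))
E
```

```text
t7.17 pos [ 549.9 -200.8   94.7] yaw-79.53 tilt0.055 F [0.4 1.6 0.7] M [ 0.4  -0.28  0.07] w41.5 j [-0.07  0.46 -0.28 -0.   -0.83  0.26]
[[-48.7  86.3]
 [-84.4  39.6]] 58.779273874520484 52.605221542374764
```

Emit:
{"api": "drive_tool", "payload": {
  "increments": [
    [-0.025,[-0.03,0,-0.01],0],
    [-0.025,[-0.03,0,0],0],
    [-0.025,[0,0,-0.035],0],
    [-0.025,[0.08,0,0],0],
    [-0.025,[0,0,0.015],0],
    [-0.025,[0,0,0.01],0],
    [-0.025,[0,0,0],0]
  ]
}}

```text
clock: 8.05
position: [552.5, -206.8, 103.7]
ee_rot: [0.769, -0.639, 0.002, -0.001]
contact_force: [-1.0, 1.0, 8.3]
gripper_width: 41.8
```

```bash
python3 - <<'E'
from h import *
pose()
im=shot('side','s7.png')
cv2.imwrite('pics/s7z.png',cv2.resize(im[180:300,200:330,::-1],None,fx=5,fy=5,interpolation=cv2.INTER_CUBIC))
E
```

```text
t8.05 pos [ 552.5 -206.8  103.7] yaw-79.42 tilt0.280 F [-1.   1.   8.3] M [ 0.12  0.31 -0.05] w41.8 j [-0.08  0.46 -0.26  0.   -0.85  0.27]
```

View pics/s7z.png

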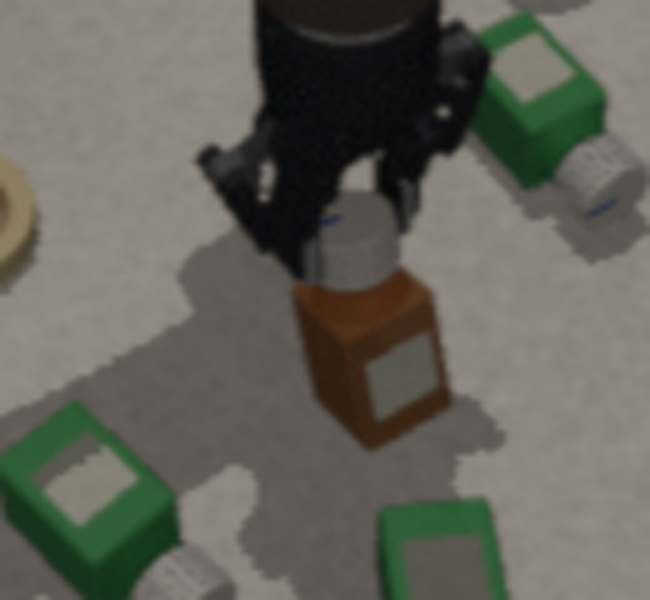

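```bash
python3 - <<'E'
from h import *
p,R,y=pose(); c=calibration('side')
q=np.array([onface(c,200+u/5-.4,180+v/5-.4,p,R,25) for u,v in [(346,330),(372,448)]])
print(q.round(1), np.hypot(*(q[0]-q[1])), np.degrees(np.arctan2(*(q[0]-q[1])[::-1])))
E
```

```text
t8.10 pos [ 552.5 -206.8  103.7] yaw-79.42 tilt0.283 F [-0.8  0.1  7.9] M [ 0.1   0.3  -0.06] w41.8 j [-0.08  0.46 -0.26  0.   -0.85  0.27]
[[-36.9  95.4]
 [-57.5  26.7]] 71.7086595170734 73.37364693023918
```

Emit:
{"api": "drive_tool", "payload": {
  "increments": [
    [-0.025,[0.025,0,0],0],
    [-0.025,[0.025,0,0],0],
    [-0.025,[0.025,0,0.003],0],
    [-0.025,[0.02,0,0.003],0],
    [-0.025,[0,0,0],0]
  ]
}}

```text
clock: 8.72
position: [556.9, -235.4, 99.4]
ee_rot: [0.769, -0.64, 0.001, -0.0]
contact_force: [1.1, -0.7, 4.9]
gripper_width: 41.6
```

```bash
python3 - <<'E'
from h import *
pose()
im=shot('side','s8.png')
cv2.imwrite('pics/s8z.png',cv2.resize(im[180:300,200:330,::-1],None,fx=5,fy=5,interpolation=cv2.INTER_CUBIC))
E
```

```text
t8.72 pos [ 556.9 -235.4   99.4] yaw-79.52 tilt0.128 F [ 1.1 -0.7  4.9] M [-0.14 -0.28  0.04] w41.6 j [-0.13  0.48 -0.23  0.   -0.86  0.31]
```

View pics/s8z.png

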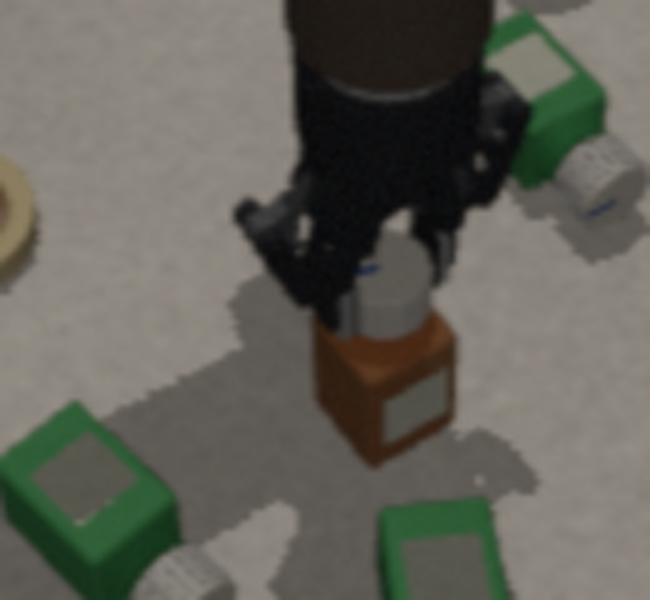

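```bash
python3 - <<'E'
from h import *
p,R,y=pose(); c=calibration('side')
q=np.array([onface(c,200+u/5-.4,180+v/5-.4,p,R,25) for u,v in [(375,382),(375,466)]])
print(q.round(1), np.hypot(*(q[0]-q[1])), np.degrees(np.arctan2(*(q[0]-q[1])[::-1])))
E
```

```text
t8.78 pos [ 556.8 -235.3   99.4] yaw-79.52 tilt0.121 F [ 0.  -1.4  6.3] M [-0.17 -0.27 -0.03] w41.5 j [-0.13  0.48 -0.23  0.   -0.86  0.31]
[[-32.1  86.1]
 [-33.1  18.2]] 67.83394845920006 89.11155046222925
```

Emit:
{"api": "drive_tool", "payload": {
  "increments": [
    [0.1,[0,0,0],0],
    [0.2,[0,0,0],0],
    [0.3,[0,0,0],0],
    [0.3,[0,0,-0.1],0],
    [0.3,[0,0,-0.2],0],
    [0.3,[0,0,-0.1],0]
  ]
}}

```text
clock: 9.52
position: [556.9, -234.9, 222.2]
ee_rot: [0.769, -0.639, 0.002, -0.001]
contact_force: [0.2, -0.2, 0.5]
gripper_width: 55.7
```

```bash
python3 - <<'E'
from h import *
pose()
im=shot('side','s9.png');shot('wrist','w9.png')
cv2.imwrite('pics/s9z.png',cv2.resize(im[180:300,200:330,::-1],None,fx=5,fy=5,interpolation=cv2.INTER_CUBIC))
E
```

```text
t9.53 pos [ 556.9 -234.9  222.2] yaw-79.49 tilt0.248 F [ 0.2 -0.2  0.5] M [ 0.01 -0.05 -0.06] w55.7 j [-0.13  0.36 -0.08  0.   -1.13  0.31]
```

View pics/s9z.png

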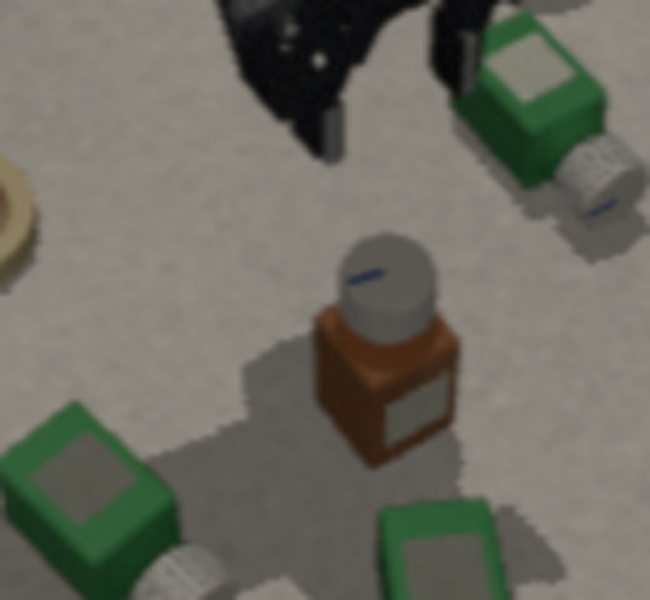

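View pics/w9.png

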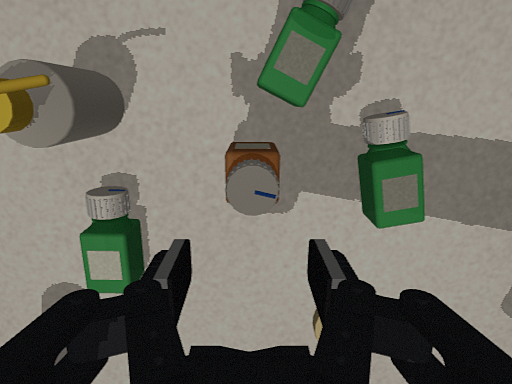

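```bash
python3 - <<'E'
from h import *
im=cv2.imread('pics/w9.png'); c=calibration('wrist')
z=cv2.resize(im[120:240,200:310],None,fx=5,fy=5,interpolation=cv2.INTER_CUBIC); cv2.imwrite('pics/w9z.png',np.clip(z*1.4,0,255).astype('uint8'))
hsv=cv2.cvtColor(im,cv2.COLOR_BGR2HSV); 
for u,v in [(252,188)]: X=onplane(c,u,v,114); print(X.round(1))
delta([X[0],X[1],130])
E
```

```text
[ 558.4 -240.3  114. ]
t9.62 pos [ 557.8 -235.1  223.4] yaw-79.48 tilt0.487 F [ 0.  -0.2 -0.3] M [ 0.01 -0.02  0.04] w55.4 j [-0.13  0.36 -0.08  0.   -1.12  0.31]
tool d mm [ 4.8  1.1 93.4] units [0.0162 0.0036 0.3114]
```

View pics/w9z.png

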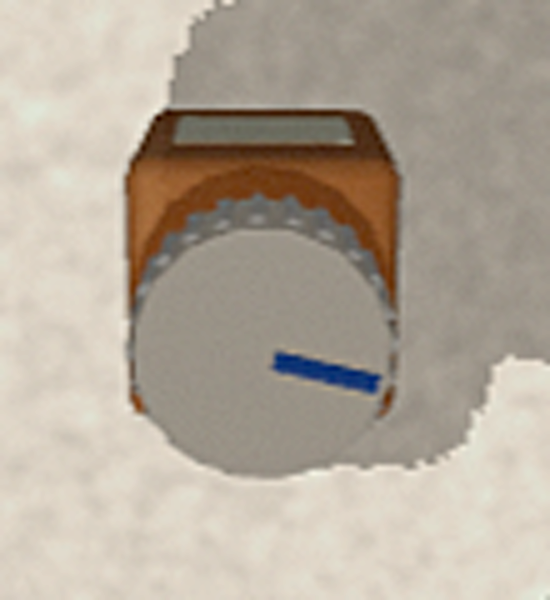

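Emit:
{"api": "drive_tool", "payload": {
  "increments": [
    [0.5,[0.0135,0.003,0.1],0],
    [0.5,[0,0,0.15],0],
    [0.5,[0,0,0.15],0],
    [0.5,[0,0,0.1],0],
    [0.5,[0,0,0.037],0],
    [0.3,[0,0,0],0]
  ]
}}

```text
clock: 10.38
position: [555.4, -238.7, 57.1]
ee_rot: [0.769, -0.639, -0.001, 0.001]
contact_force: [1.1, -0.1, 0.3]
gripper_width: 55.2
```

```bash
python3 - <<'E'
from h import *
pose()
im=shot('side','s10.png');shot('wrist','w10.png')
cv2.imwrite('pics/s10z.png',cv2.resize(im[180:300,200:330,::-1],None,fx=5,fy=5,interpolation=cv2.INTER_CUBIC))
E
```

```text
t10.38 pos [ 555.4 -238.7   57.1] yaw-79.51 tilt0.108 F [ 1.1 -0.1  0.3] M [ 0.02 -0.04 -0.01] w55.2 j [-0.14  0.54 -0.26  0.   -0.77  0.32]
```

View pics/s10z.png

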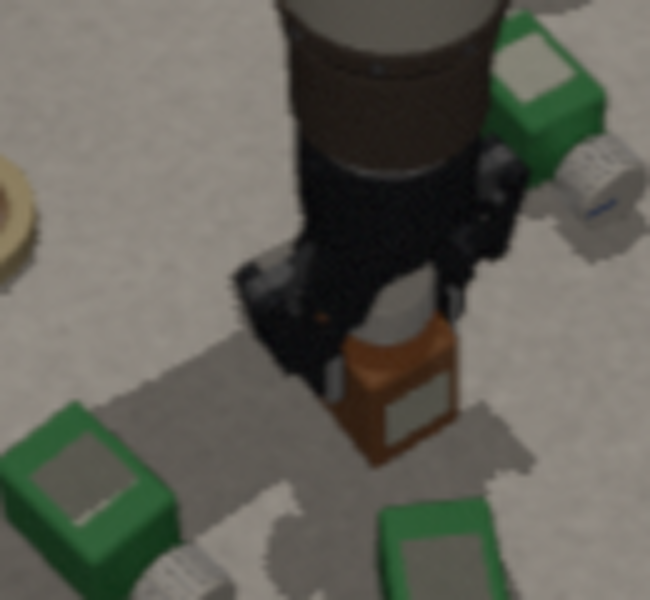

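View pics/w10.png

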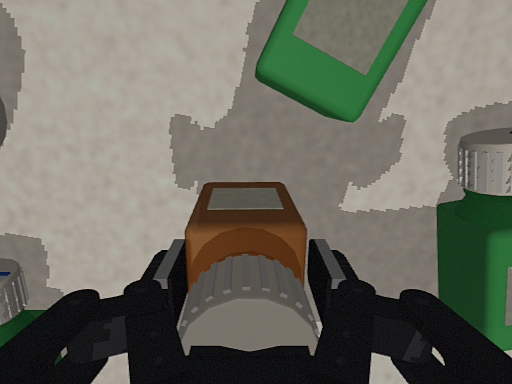

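Emit:
{"api": "drive_tool", "payload": {
  "increments": [
    [0.3,[0,0,-0.016],0],
    [0.1,[0,0,0],0],
    [-0.3,[0,0,0],0],
    [-1,[0,0,0],0],
    [-1,[0,0,0],0],
    [-1,[0,0,0],0],
    [-1,[0,0,-0.03],0],
    [-1,[0,0,0],0]
  ]
}}

```text
clock: 11.48
position: [555.8, -238.8, 72.4]
ee_rot: [0.769, -0.64, 0.0, -0.0]
contact_force: [0.5, -0.2, -2.4]
gripper_width: 48.4
```

```bash
python3 - <<'E'
from h import *
delta([505,160,170],-88)
im=shot('side','s11.png');shot('wrist','w11.png')
cv2.imwrite('pics/s11z.png',cv2.resize(im[180:300,200:330,::-1],None,fx=5,fy=5,interpolation=cv2.INTER_CUBIC))
E
```

```text
t11.47 pos [ 555.8 -238.8   72.4] yaw-79.52 tilt0.063 F [ 0.5 -0.2 -2.4] M [ 0.03 -0.   -0.02] w48.4 j [-0.14  0.52 -0.25 -0.   -0.8   0.32]
tool d mm [-401.4  -22.6  -97.7] units [-1.3379 -0.0754 -0.3257]
turn deg 8.48 units 0.074
```

View pics/s11z.png

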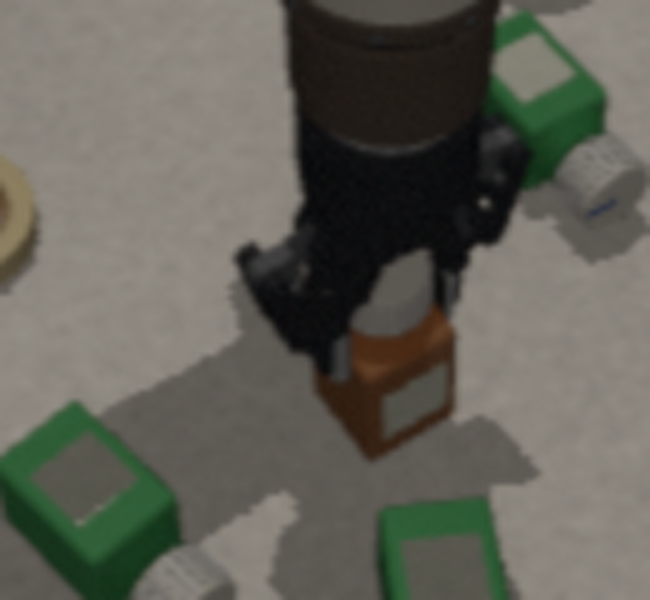

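View pics/w11.png

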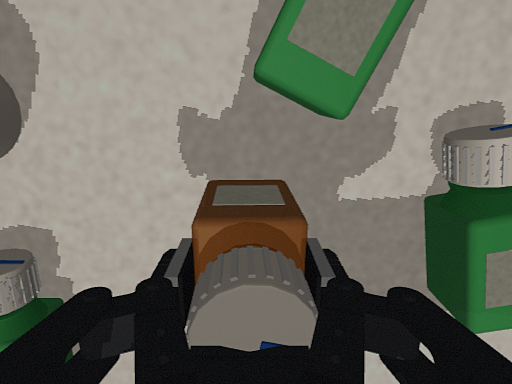

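Emit:
{"api": "drive_tool", "payload": {
  "increments": [
    [-1,[0,0,-0.06],0],
    [-1,[0,0,-0.12],0],
    [-1,[0,0,-0.1],0],
    [-1,[-0.05,0.008,-0.05],0],
    [-1,[-0.1,0.016,0],0],
    [-1,[-0.153,0.0245,0],0],
    [-1,[-0.153,0.0245,0],0],
    [-1,[-0.153,0.0245,0],0],
    [-1,[-0.153,0.0245,0],0],
    [-1,[-0.153,0.0245,0],0],
    [-1,[-0.153,0.0245,0],0],
    [-1,[-0.153,0.0245,0],0],
    [-1,[-0.153,0.0245,0],0],
    [-1,[-0.1,0.016,0],0],
    [-1,[-0.05,0.008,0],0],
    [-1,[0,0,0],0.037],
    [-1,[0,0,0],0.037],
    [-1,[0,0,0],0]
  ]
}}

```text
clock: 13.82
position: [399.9, 196.9, 170.1]
ee_rot: [0.719, -0.694, -0.0, 0.001]
contact_force: [-0.1, -0.5, -1.2]
gripper_width: 48.5
```

```bash
python3 - <<'E'
from h import *
shot('wrist','w12.png');pose(); c=calibration('wrist')
import json; json.dump({k:np.array(v).tolist() for k,v in c.items()},open('c12.json','w'))
im=shot('side','s12.png')
E
```

```text
t13.88 pos [400.1 196.9 170.2] yaw-87.95 tilt0.074 F [-0.6  0.2 -1.5] M [ 0.01 -0.02  0.01] w48.7 j [ 0.82  0.15 -0.52 -0.   -0.9  -0.79]
```

View pics/w12.png

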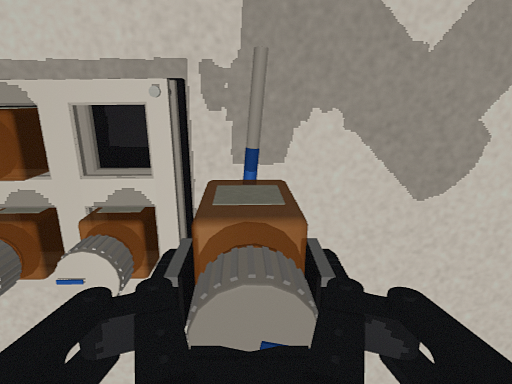

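View pics/s12.png

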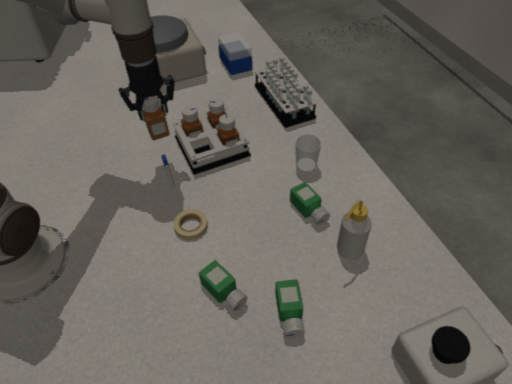

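```bash
python3 - <<'E'
import cv2,numpy as np
im=cv2.imread('pics/w12.png'); z=cv2.resize(im[70:200,50:200],None,fx=5,fy=5,interpolation=cv2.INTER_CUBIC); cv2.imwrite('pics/w12z.png',z)
E
```

```text
(no output)
```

View pics/w12z.png

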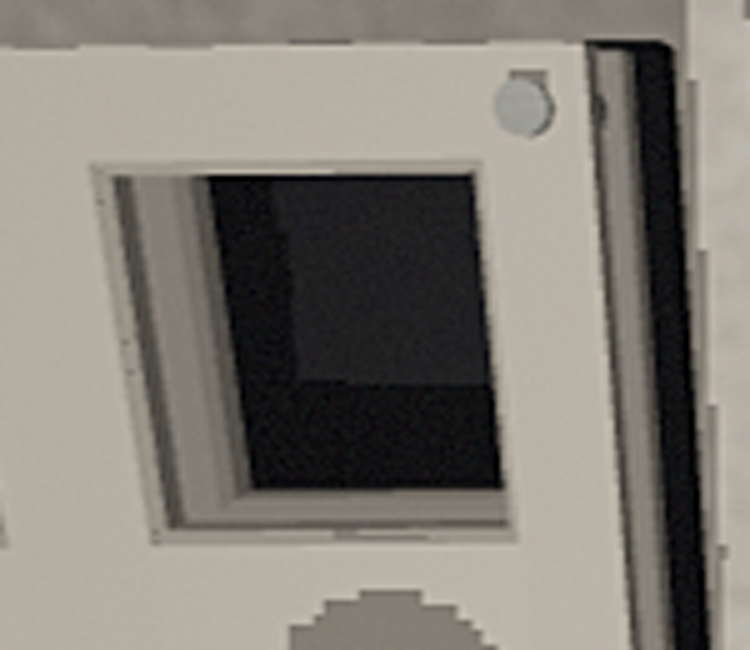

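```bash
python3 - <<'E'
from h import *
import json
c=json.load(open('c12.json'))
P=np.array([onplane(c,50+u/5-.4,70+v/5-.4,56) for u,v in [(92,165),(480,160),(515,538),(153,543)]])
print(P.round(1),P.mean(0).round(1))
for i in range(4):
    d=P[(i+1)%4]-P[i]; print(np.hypot(d[0],d[1]).round(1), np.degrees(np.arctan2(d[1],d[0])).round(2))
# bottle: cap/bottle held: foot edge of held bottle top shoulder
print(np.array(c['R']).round(3).tolist())
E
```

```text
[[536.6 133.4  56. ]
 [479.5 130.6  56. ]
 [477.2 187.6  56. ]
 [534.  190.6  56. ]] [506.8 160.6  56. ]
57.1 -177.16
57.1 92.39
57.0 2.93
57.2 -87.46
[[-0.999, -0.037, 0.001], [-0.035, 0.958, 0.286], [-0.011, 0.285, -0.958]]
```

```bash
python3 - <<'E'
from h import *
import json
im=cv2.imread('pics/w12.png'); cv2.imwrite('pics/w12y.png',cv2.resize(im[170:300,180:320],None,fx=5,fy=5,interpolation=cv2.INTER_CUBIC))
c=json.load(open('c12.json')); p,R,y=pose()
for v in (179,181,183): print(v,(R.T@(onplane(c,248,v,111.5)-p)).round(1))
for v in (205,208,211): print(v,(R.T@(onplane(c,248,v,177)-p)).round(1))
E
```

```text
t13.93 pos [400.2 197.  170.3] yaw-87.96 tilt0.054 F [-0.5  0.3 -2.3] M [ 0.02  0.01 -0.02] w48.7 j [ 0.82  0.15 -0.52 -0.   -0.9  -0.79]
179 [24.6 -1.5 58.8]
181 [23.4 -1.5 58.8]
183 [22.1 -1.5 58.8]
205 [30.1 -1.3 -6.7]
208 [28.8 -1.3 -6.7]
211 [27.4 -1.3 -6.7]
```

View pics/w12y.png

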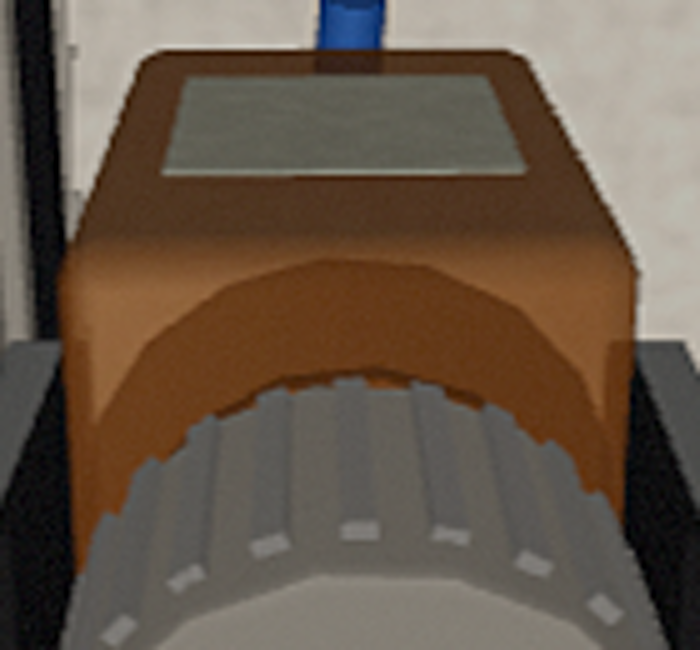

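Emit:
{"api": "drive_tool", "payload": {
  "increments": [
    [-1,[0,0,0],-0.005],
    [-1,[0.061,0.003,0],0],
    [-1,[0.06,0.003,0],0],
    [-1,[0.003,-0.064,0],0],
    [-1,[0.004,-0.1,0],0],
    [-1,[0.005,-0.1,0],0],
    [-1,[0.004,-0.09,0],0],
    [-1,[0,0,0.06],0],
    [-1,[0,0,0.06],0],
    [-1,[0,0,0],0]
  ]
}}

```text
clock: 15.18
position: [505.6, 159.3, 133.2]
ee_rot: [0.722, -0.691, -0.001, 0.002]
contact_force: [-0.3, -0.2, -2.2]
gripper_width: 48.9
```

```bash
python3 - <<'E'
from h import *
delta([506.5,160.5,71],-87.4)
im=shot('side','s13.png');shot('wrist','w13.png')
cv2.imwrite('pics/s13z.png',cv2.resize(im[50:190,130:270,::-1],None,fx=4,fy=4,interpolation=cv2.INTER_CUBIC))
E
```

```text
t15.18 pos [505.6 159.3 133.2] yaw-87.50 tilt0.246 F [-0.3 -0.2 -2.2] M [-0.    0.02 -0.03] w48.9 j [ 0.61  0.34 -0.37 -0.   -0.87 -0.57]
tool d mm [-1.3 -1.2 62.2] units [-0.0044 -0.0039  0.2074]
turn deg -0.1 units -0.0008
```

View pics/s13z.png

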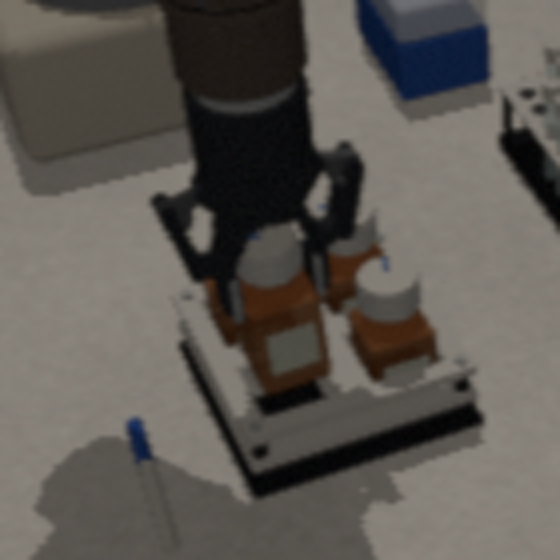

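View pics/w13.png

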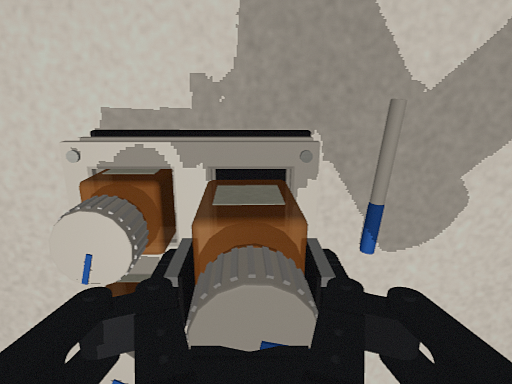

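```bash
python3 - <<'E'
from h import *
im=cv2.imread('pics/w13.png'); cv2.imwrite('pics/w13z.png',cv2.resize(im[120:210,180:320],None,fx=5,fy=5,interpolation=cv2.INTER_CUBIC))
c=calibration('wrist'); p,R,y=pose()
for u,v in [(208,168),(294,168)]: print((R.T@(onplane(c,u,v,56)-p)).round(1),onplane(c,u,v,56).round(1))
E
```

```text
t15.28 pos [507.  160.5 135.1] yaw-87.44 tilt0.032 F [ 0.6 -0.3 -2. ] M [ 0.07 -0.03 -0.02] w48.6 j [ 0.61  0.33 -0.37  0.   -0.87 -0.57]
[ 26.9 -28.5  79.2] [536.7 134.8  56. ]
[27.  29.  79.1] [479.3 132.2  56. ]
```

View pics/w13z.png

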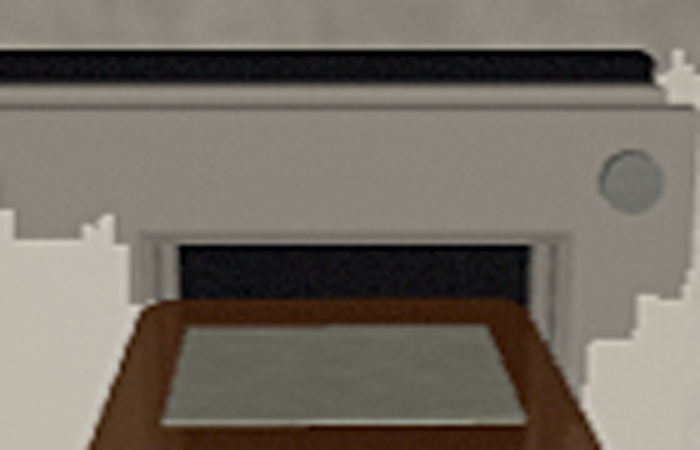

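Emit:
{"api": "drive_tool", "payload": {
  "increments": [
    [-1,[0,0,0.04],0],
    [-1,[0,0,0.04],0],
    [-1,[0,0,0.035],0],
    [-1,[0,0,0.025],0],
    [-1,[0,0,0.02],0],
    [-1,[0,0,0.02],0],
    [-1,[0,0,0],0]
  ]
}}

```text
clock: 16.15
position: [506.5, 160.9, 80.0]
ee_rot: [0.723, -0.691, -0.0, 0.001]
contact_force: [-1.2, 0.5, -1.7]
gripper_width: 48.8
```

```bash
python3 - <<'E'
from h import *
pose()
im=shot('side','s14.png')
cv2.imwrite('pics/s14z.png',cv2.resize(im[50:190,130:270,::-1],None,fx=4,fy=4,interpolation=cv2.INTER_CUBIC))
E
```

```text
t16.15 pos [506.5 160.9  80. ] yaw-87.43 tilt0.067 F [-1.2  0.5 -1.7] M [-0.1   0.44  0.03] w48.8 j [ 0.61  0.41 -0.43 -0.   -0.74 -0.57]
```

View pics/s14z.png

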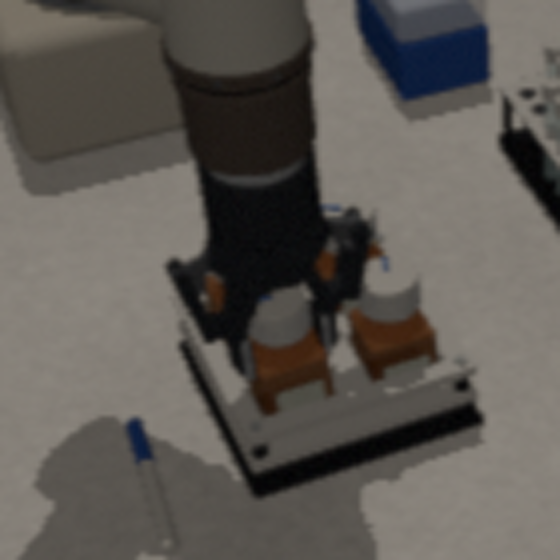

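Emit:
{"api": "drive_tool", "payload": {
  "increments": [
    [-1,[0,0,0.01],0],
    [-1,[0,0,0.01],0],
    [-1,[0,0,0.005],0],
    [-1,[0,0,0],0]
  ]
}}

```text
clock: 16.7
position: [506.7, 161.1, 73.3]
ee_rot: [0.723, -0.691, -0.0, 0.0]
contact_force: [-2.4, -0.7, 0.3]
gripper_width: 48.7
```

```bash
python3 - <<'E'
from h import *
pose()
E
```

```text
t16.70 pos [506.7 161.1  73.3] yaw-87.42 tilt0.004 F [-2.4 -0.7  0.3] M [-0.    0.87  0.01] w48.7 j [ 0.61  0.42 -0.43  0.   -0.72 -0.57]
```

Emit:
{"api": "drive_tool", "payload": {
  "increments": [
    [-1,[0,0.004,0.003],0],
    [-1,[0,0,0.005],0],
    [-1,[0,0,0.003],0],
    [-1,[0,0,0],0]
  ]
}}

```text
clock: 17.2
position: [506.6, 161.3, 73.1]
ee_rot: [0.723, -0.69, 0.001, -0.001]
contact_force: [-5.9, -1.7, 18.2]
gripper_width: 48.6
```

```bash
python3 - <<'E'
from h import *
pose()
E
```

```text
t17.20 pos [506.6 161.3  73.1] yaw-87.34 tilt0.164 F [-5.9 -1.7 18.2] M [-0.57  2.31 -0.03] w48.6 j [ 0.61  0.42 -0.44  0.   -0.72 -0.57]
```

Emit:
{"api": "drive_tool", "payload": {
  "increments": [
    [-1,[0,0,-0.006],0],
    [0.2,[0,0,0],0],
    [0.33,[0,0,0],0],
    [0.33,[0,0,0],0]
  ]
}}

```text
clock: 17.7
position: [505.8, 161.2, 71.4]
ee_rot: [0.723, -0.691, 0.0, -0.0]
contact_force: [-0.9, -0.3, -0.4]
gripper_width: 56.5
```

```bash
python3 - <<'E'
from h import *
pose()
im=shot('side','s15.png');shot('wrist','w15.png')
cv2.imwrite('pics/s15z.png',cv2.resize(im[50:190,130:270,::-1],None,fx=4,fy=4,interpolation=cv2.INTER_CUBIC))
E
```

```text
t17.70 pos [505.8 161.2  71.4] yaw-87.42 tilt0.018 F [-0.9 -0.3 -0.4] M [-0.06  0.06  0.03] w56.5 j [ 0.61  0.42 -0.44  0.   -0.71 -0.57]
```

View pics/s15z.png

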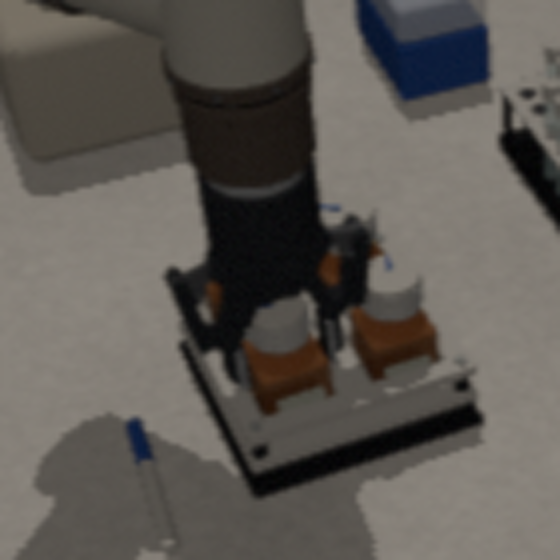

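View pics/w15.png

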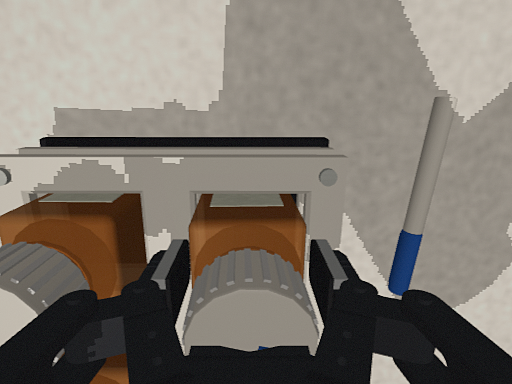

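Emit:
{"api": "drive_tool", "payload": {
  "increments": [
    [0.33,[0,0,-0.05],0],
    [0.33,[0,0,-0.15],0],
    [0.33,[0,0,-0.15],0],
    [0.33,[0,0,-0.1],0],
    [0.33,[0,0,0],0]
  ]
}}

```text
clock: 18.42
position: [507.1, 161.9, 210.6]
ee_rot: [0.723, -0.691, 0.001, -0.004]
contact_force: [-0.4, 0.3, -0.4]
gripper_width: 56.8
```

```bash
python3 - <<'E'
from h import *
pose()
im=shot('side','s16.png');w=shot('wrist','w16.png'); c=calibration('wrist')
import json; json.dump({k:np.array(v).tolist() for k,v in c.items()},open('c16.json','w'))
cv2.imwrite('pics/s16z.png',cv2.resize(im[90:180,160:270,::-1],None,fx=5,fy=5,interpolation=cv2.INTER_CUBIC))
cv2.imwrite('pics/w16z.png',cv2.resize(w[120:240,190:330,::-1],None,fx=5,fy=5,interpolation=cv2.INTER_CUBIC))
E
```

```text
t18.43 pos [507.1 161.9 210.6] yaw-87.40 tilt0.470 F [-0.4  0.3 -0.4] M [-0.02  0.01 -0.03] w56.8 j [ 0.61  0.25 -0.27  0.   -1.04 -0.57]
```

View pics/s16z.png

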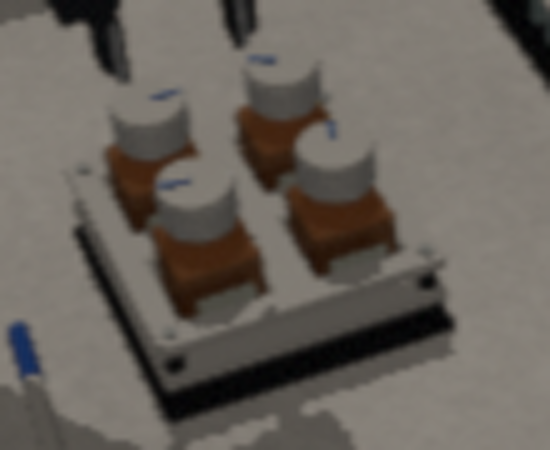

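View pics/w16.png

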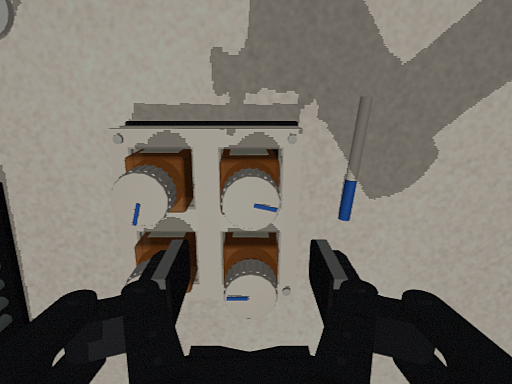

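View pics/w16z.png

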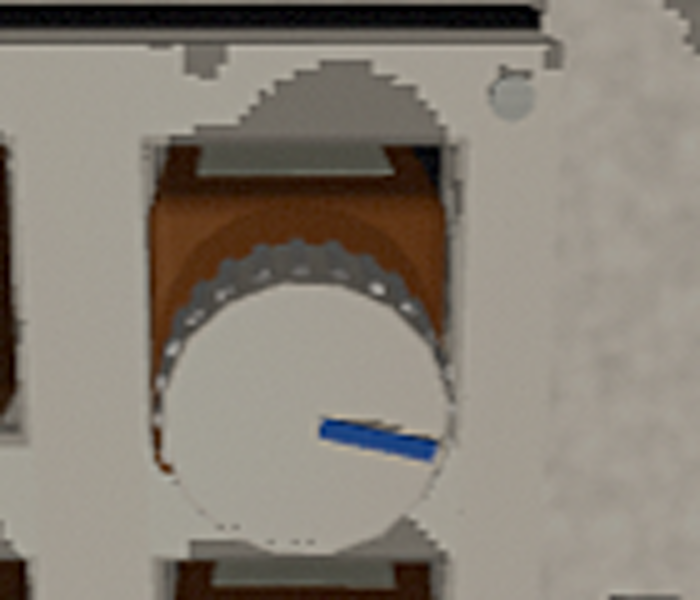

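```bash
python3 - <<'E'
from h import *
import json
c=json.load(open('c16.json'))
print(onplane(c,251.2-.1,203.6-.1,121.8).round(1))
ct=calibration('top')
im=get_image('top'); cv2.imwrite('pics/t16.png',im[...,::-1])
cv2.imwrite('pics/t16z.png',cv2.resize(im[155:255,120:230,::-1],None,fx=5,fy=5,interpolation=cv2.INTER_CUBIC))
cs=calibration('side')
u,v=160+197/5-.4,90+185/5-.4; print('side cap',u,v,onplane(cs,u,v,121.8).round(1))
pose()
E
```

```text
[504.9 161.1 121.8]
side cap 199.0 126.6 [507.  159.4 121.8]
t18.57 pos [505.  160.8 206.2] yaw-87.43 tilt0.063 F [ 0.6  0.8 -0.5] M [ 0.04  0.05 -0.01] w56.7 j [ 0.61  0.25 -0.28 -0.   -1.04 -0.57]
```

View pics/t16z.png

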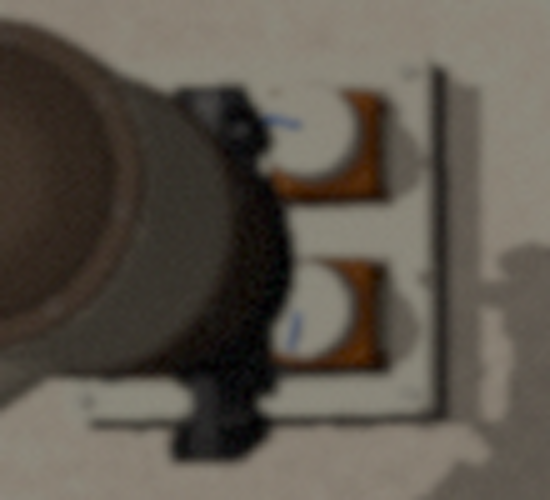

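Emit:
{"api": "drive_tool", "payload": {
  "increments": [
    [0.33,[0,0,0],-0.09],
    [0.33,[0,0,0],-0.09],
    [0.33,[0,0,0],-0.09],
    [0.33,[0,0,0],-0.09],
    [0.33,[0,0,0],-0.09],
    [0.33,[0,0,0],-0.09],
    [0.33,[0,0,0],-0.09],
    [0.33,[0,0,0],-0.09],
    [0.33,[0,0,0],-0.09],
    [0.33,[0,0,0],-0.09],
    [0.33,[0,0,0],-0.09],
    [0.33,[0,0,0.06],0],
    [0.33,[0,0,0.1],0],
    [0.33,[0,0,0],0]
  ]
}}

```text
clock: 20.32
position: [503.5, 159.8, 155.5]
ee_rot: [0.974, 0.225, -0.004, 0.001]
contact_force: [0.5, -0.8, 1.3]
gripper_width: 56.8
```

```bash
python3 - <<'E'
from h import *
pose()
w=shot('wrist','w17.png'); delta([505,161,99])
E
```

```text
t20.32 pos [503.5 159.8 155.5] yaw26.00 tilt0.464 F [ 0.5 -0.8  1.3] M [-0.06 -0.    0.01] w56.8 j [ 0.61  0.31 -0.35 -0.   -0.92  1.41]
t20.38 pos [504.9 160.5 157.3] yaw26.03 tilt0.240 F [ 0.3 -0.2 -0.1] M [ 0.08 -0.11  0.07] w56.7 j [ 0.61  0.31 -0.34  0.   -0.93  1.41]
tool d mm [ 0.6 -0.5 58.3] units [ 0.002  -0.0015  0.1942]
```

View pics/w17.png

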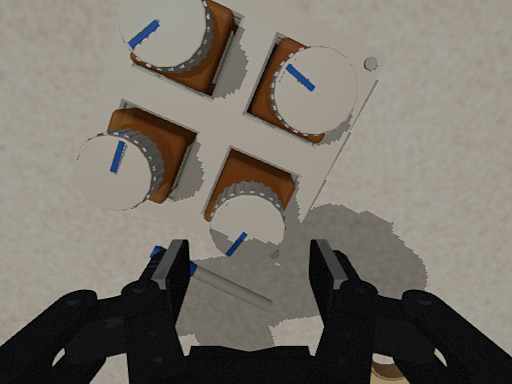

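Emit:
{"api": "drive_tool", "payload": {
  "increments": [
    [0.33,[0,0,0.1],0],
    [0.33,[0,0,0.07],0],
    [0.33,[0,0,0.023],0],
    [0.1,[0,0,0],0],
    [-0.3,[0,0,0],0],
    [-1,[0,0,0],0],
    [-1,[0,0,0],0],
    [-1,[0,0,0],0]
  ]
}}

```text
clock: 21.38
position: [506.4, 161.5, 101.7]
ee_rot: [0.974, 0.225, 0.001, -0.0]
contact_force: [0.0, -1.0, 4.5]
gripper_width: 40.6
```

```bash
python3 - <<'E'
from h import *
pose()
im=shot('side','s18.png');w=shot('wrist','w18.png')
cv2.imwrite('pics/s18z.png',cv2.resize(im[50:190,130:270,::-1],None,fx=4,fy=4,interpolation=cv2.INTER_CUBIC))
E
```

```text
t21.38 pos [506.4 161.5 101.7] yaw26.05 tilt0.141 F [ 0.  -1.   4.5] M [ 0.05 -0.1  -0.03] w40.6 j [ 0.61  0.38 -0.41  0.   -0.78  1.41]
```

View pics/w18.png

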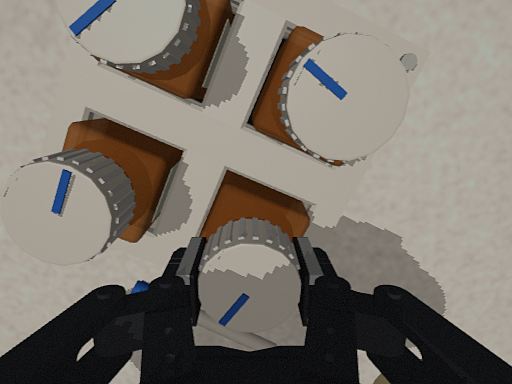

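View pics/s18z.png

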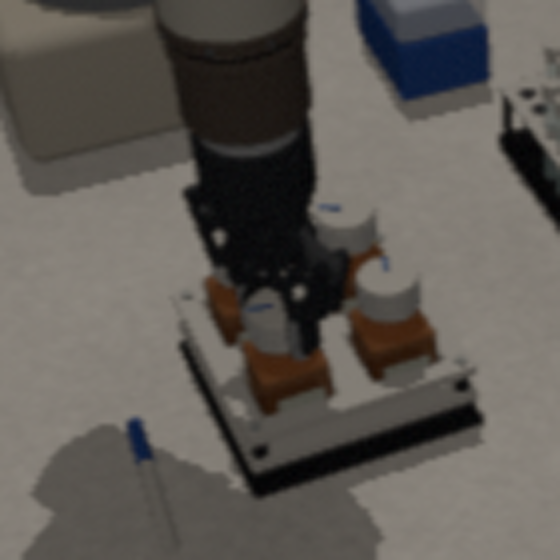

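Emit:
{"api": "drive_tool", "payload": {
  "increments": [
    [-1,[0,0,0.0004],0.05],
    [-1,[0,0,0.0004],0.09],
    [-1,[0,0,0.0004],0.09],
    [-1,[0,0,0.0004],0.09],
    [-1,[0,0,0.0004],0.09],
    [-1,[0,0,0],0]
  ]
}}

```text
clock: 22.22
position: [506.5, 161.7, 101.0]
ee_rot: [0.983, -0.182, 0.001, -0.001]
contact_force: [0.9, 0.4, 4.3]
gripper_width: 40.4
```

```bash
python3 - <<'E'
from h import *
pose()
w=shot('wrist','w19.png')
E
```

```text
t22.23 pos [506.5 161.7 101. ] yaw-21.00 tilt0.165 F [0.9 0.4 4.3] M [ 0.27 -0.15 -0.05] w40.4 j [ 0.61  0.38 -0.41  0.   -0.78  0.59]
```

View pics/w19.png

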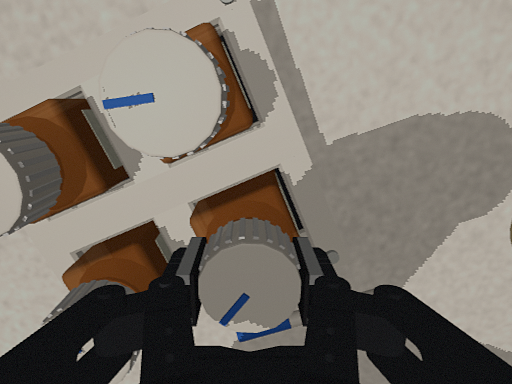

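Emit:
{"api": "drive_tool", "payload": {
  "increments": [
    [-1,[0,0,0.0004],0.09],
    [-1,[0,0,0.0004],0.09],
    [-1,[0,0,0.0004],0.09],
    [-1,[0,0,0.0004],0.09],
    [-1,[0,0,0.0004],0.09],
    [-1,[0,0,0],0]
  ]
}}

```text
clock: 23.02
position: [506.6, 161.5, 100.5]
ee_rot: [0.806, -0.592, 0.001, -0.001]
contact_force: [0.7, 0.3, 5.0]
gripper_width: 40.5
```

```bash
python3 - <<'E'
from h import *
pose()
E
```

```text
t23.02 pos [506.6 161.5 100.5] yaw-72.57 tilt0.170 F [0.7 0.3 5. ] M [ 0.08 -0.37 -0.07] w40.5 j [ 0.61  0.38 -0.41  0.   -0.78 -0.31]
```

Emit:
{"api": "drive_tool", "payload": {
  "increments": [
    [-1,[0,0,0.0003],0.05],
    [-1,[0,0,0.0003],0.05],
    [-1,[0,0,0.0003],0.05],
    [-1,[0,0,0],0]
  ]
}}

```text
clock: 23.52
position: [506.5, 161.3, 100.2]
ee_rot: [0.709, -0.705, 0.001, -0.001]
contact_force: [0.7, -0.8, 5.6]
gripper_width: 40.3
```

```bash
python3 - <<'E'
from h import *
pose()
E
```

```text
t23.52 pos [506.5 161.3 100.2] yaw-89.73 tilt0.152 F [ 0.7 -0.8  5.6] M [-0.1  -0.3  -0.05] w40.3 j [ 0.61  0.38 -0.41  0.   -0.78 -0.61]
```

Emit:
{"api": "drive_tool", "payload": {
  "increments": [
    [-1,[0,0,0.0003],0.05],
    [-1,[0,0,0.0003],0.05],
    [-1,[0,0,0],0]
  ]
}}

```text
clock: 23.9
position: [506.6, 161.4, 100.1]
ee_rot: [-0.635, 0.773, -0.0, 0.001]
contact_force: [1.5, -1.0, 4.9]
gripper_width: 41.0
```

```bash
python3 - <<'E'
from h import *
pose()
E
```

```text
t23.90 pos [506.6 161.4 100.1] yaw-101.19 tilt0.167 F [ 1.5 -1.   4.9] M [-0.08 -0.32 -0.09] w41.0 j [ 0.61  0.38 -0.41  0.   -0.78 -0.81]
```

Emit:
{"api": "drive_tool", "payload": {
  "increments": [
    [-1,[0,0,0.0003],0.05],
    [-1,[0,0,0.0003],0.05],
    [-1,[0,0,0],0]
  ]
}}

```text
clock: 24.28
position: [506.6, 161.3, 99.9]
ee_rot: [-0.555, 0.832, -0.0, 0.001]
contact_force: [0.6, -1.2, 6.2]
gripper_width: 40.8
```

```bash
python3 - <<'E'
from h import *
pose()
E
```

```text
t24.27 pos [506.6 161.3  99.9] yaw-112.64 tilt0.163 F [ 0.6 -1.2  6.2] M [-0.22 -0.4  -0.06] w40.8 j [ 0.61  0.38 -0.41  0.   -0.78 -1.01]
```

2.42 rad turned, torque still thread-drag level. Continuing.

Emit:
{"api": "drive_tool", "payload": {
  "increments": [
    [-1,[0,0,0.0003],0.05],
    [-1,[0,0,0.0003],0.05],
    [-1,[0,0,0],0]
  ]
}}

```text
clock: 24.65
position: [506.6, 161.2, 99.8]
ee_rot: [-0.469, 0.883, -0.0, 0.001]
contact_force: [1.6, -1.7, 7.0]
gripper_width: 40.6
```

```bash
python3 - <<'E'
from h import *
pose()
E
```

```text
t24.65 pos [506.6 161.2  99.8] yaw-124.10 tilt0.156 F [ 1.6 -1.7  7. ] M [-0.35 -0.41 -0.02] w40.6 j [ 0.61  0.38 -0.41  0.   -0.78 -1.21]
```

Emit:
{"api": "drive_tool", "payload": {
  "increments": [
    [-1,[0,0,0.0003],0.04],
    [-1,[0,0,0.0003],0.04],
    [-1,[0,0,0],0]
  ]
}}

```text
clock: 25.02
position: [506.5, 161.1, 99.6]
ee_rot: [-0.397, 0.918, -0.0, 0.001]
contact_force: [-0.5, -1.0, 6.3]
gripper_width: 40.8
```

```bash
python3 - <<'E'
from h import *
pose()
E
```

```text
t25.02 pos [506.5 161.1  99.6] yaw-133.26 tilt0.140 F [-0.5 -1.   6.3] M [-0.43 -0.39 -0.03] w40.8 j [ 0.61  0.38 -0.41  0.   -0.78 -1.37]
```

Emit:
{"api": "drive_tool", "payload": {
  "increments": [
    [-1,[0,0,0.0003],0.04],
    [-1,[0,0,0.0003],0.04],
    [-1,[0,0,0],0]
  ]
}}

```text
clock: 25.4
position: [506.5, 161.0, 99.5]
ee_rot: [-0.322, 0.947, -0.0, 0.001]
contact_force: [-0.5, -1.4, 7.5]
gripper_width: 40.8
```

```bash
python3 - <<'E'
from h import *
pose(); shot('wrist','w20.png')
E
```

```text
t25.40 pos [506.5 161.   99.5] yaw-142.42 tilt0.132 F [-0.5 -1.4  7.5] M [-0.61 -0.37 -0.07] w40.8 j [ 0.61  0.38 -0.41  0.   -0.78 -1.53]
```

View pics/w20.png

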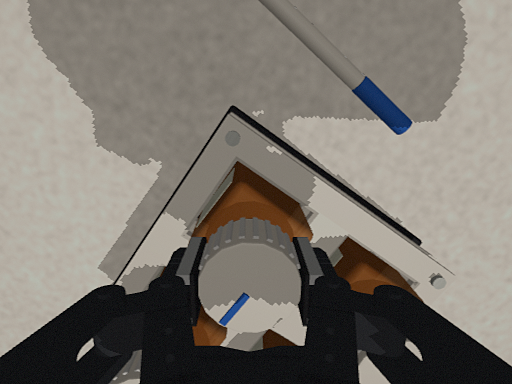

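Emit:
{"api": "drive_tool", "payload": {
  "increments": [
    [-1,[0,0,0.0003],0.04],
    [-1,[0,0,0.0003],0.04],
    [-1,[0,0,0],0]
  ]
}}

```text
clock: 25.82
position: [505.5, 159.8, 99.3]
ee_rot: [-0.249, 0.969, -0.002, -0.001]
contact_force: [-1.2, -4.7, 8.5]
gripper_width: 40.6
```

```bash
python3 - <<'E'
from h import *
pose()
E
```

```text
t25.82 pos [505.5 159.8  99.3] yaw-151.19 tilt0.198 F [-1.2 -4.7  8.5] M [-1.14  0.31  1.51] w40.6 j [ 0.61  0.38 -0.41  0.   -0.78 -1.68]
```

Emit:
{"api": "drive_tool", "payload": {
  "increments": [
    [-1,[0,0,0.0003],0.03],
    [-1,[0,0,0.0003],0.03],
    [-1,[0,0,0],0]
  ]
}}

```text
clock: 26.2
position: [505.9, 160.1, 99.1]
ee_rot: [-0.19, 0.982, -0.001, 0.0]
contact_force: [-1.0, -5.3, 7.6]
gripper_width: 40.7
```

```bash
python3 - <<'E'
from h import *
pose()
E
```

```text
t26.20 pos [505.9 160.1  99.1] yaw-158.11 tilt0.167 F [-1.  -5.3  7.6] M [-1.2  -0.06  1.2 ] w40.7 j [ 0.61  0.38 -0.41  0.   -0.78 -1.81]
```

```bash
python3 - <<'E'
from h import *
w=shot('wrist','w21.png'); pose()
cv2.imwrite('pics/w21z.png',cv2.resize(w[150:350,150:360,::-1],None,fx=3.5,fy=3,interpolation=cv2.INTER_CUBIC))
E
```

```text
t26.25 pos [505.9 160.1  99.1] yaw-158.10 tilt0.166 F [ 0.4 -4.8  8.5] M [-1.23  0.03  1.26] w41.1 j [ 0.61  0.38 -0.41  0.   -0.78 -1.81]
```

View pics/w21.png

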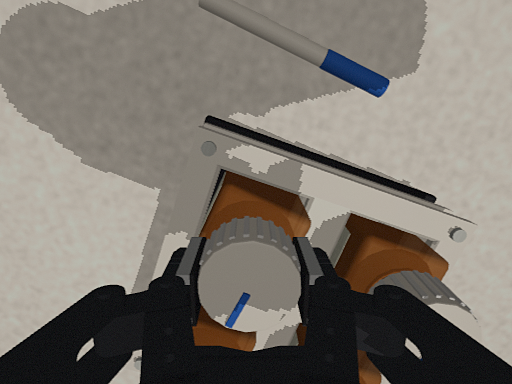

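Emit:
{"api": "drive_tool", "payload": {
  "increments": [
    [-1,[0,0,-0.0004],-0.05],
    [-1,[0,0,-0.0004],-0.09],
    [-1,[0,0,-0.0004],-0.09],
    [-1,[0,0,-0.0004],-0.09],
    [-1,[0,0,-0.0004],-0.09],
    [-1,[0,0,0],0]
  ]
}}

```text
clock: 27.0
position: [506.2, 161.2, 99.5]
ee_rot: [-0.564, 0.826, -0.0, 0.001]
contact_force: [0.0, -0.4, 5.9]
gripper_width: 40.6
```

```bash
python3 - <<'E'
from h import *
pose(); shot('wrist','w22.png')
E
```

```text
t27.00 pos [506.2 161.2  99.5] yaw-111.40 tilt0.103 F [ 0.  -0.4  5.9] M [-0.1   0.01  0.05] w40.6 j [ 0.61  0.38 -0.41  0.   -0.78 -0.99]
```

View pics/w22.png

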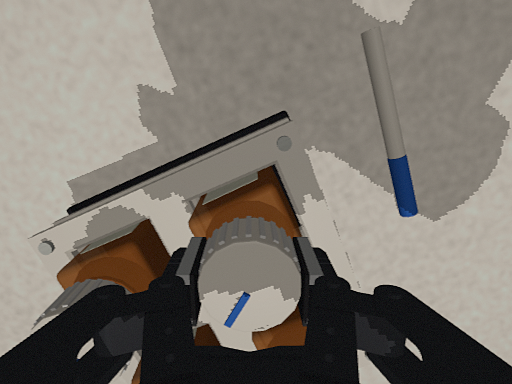

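Emit:
{"api": "drive_tool", "payload": {
  "increments": [
    [-1,[0,0,-0.0004],-0.09],
    [-1,[0,0,-0.0004],-0.09],
    [-1,[0,0,-0.0004],-0.09],
    [-1,[0,0,-0.0004],-0.09],
    [-1,[0,0,-0.0003],-0.06],
    [-1,[0,0,0],0],
    [-1,[0,0,0],0]
  ]
}}

```text
clock: 27.92
position: [506.0, 161.2, 100.1]
ee_rot: [0.851, -0.525, 0.0, -0.0]
contact_force: [-0.9, 0.6, 6.1]
gripper_width: 40.6
```

```bash
python3 - <<'E'
from h import *
pose(); w=shot('wrist','w23.png'); im=shot('side','s23.png'); shot('top','t23.png')
cv2.imwrite('pics/s23z.png',cv2.resize(im[50:190,130:270,::-1],None,fx=4,fy=4,interpolation=cv2.INTER_CUBIC))
E
```

```text
t27.93 pos [506.  161.2 100.1] yaw-63.32 tilt0.075 F [-0.9  0.6  6.1] M [0.01 0.21 0.08] w40.6 j [ 0.61  0.38 -0.41  0.   -0.78 -0.15]
```

View pics/w23.png

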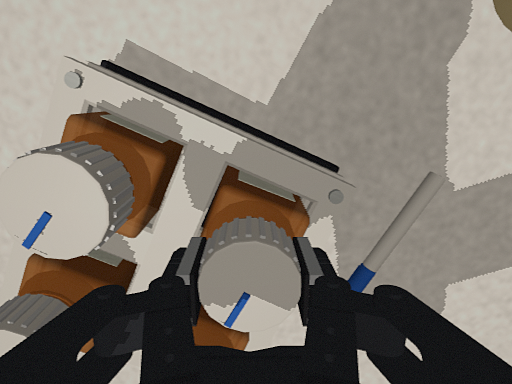

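View pics/s23z.png

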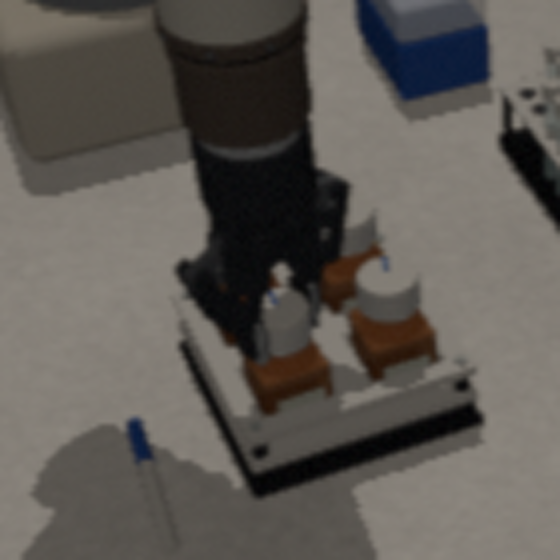

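View pics/t23.png

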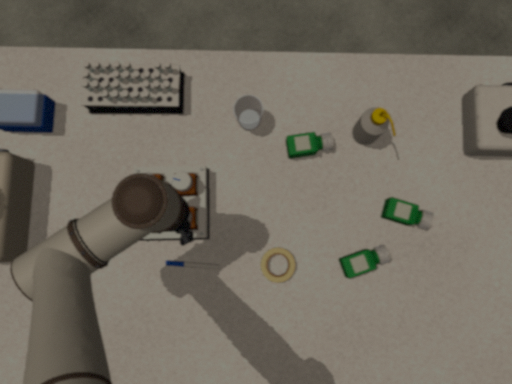

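```bash
python3 - <<'E'
from h import *
pose(); print(job_done()); pose()
E
```

```text
t28.07 pos [506.  161.2 100.1] yaw-63.33 tilt0.074 F [-0.2  0.9  6. ] M [0.04 0.22 0.07] w40.4 j [ 0.61  0.38 -0.41  0.   -0.78 -0.15]
the job is handed in; nothing more can be done
None
the job is handed in; nothing more can be done
```

The fallen bottle now stands in the empty place of the rack. Its cap has been screwed down to the stop and backed off about a quarter turn, and the gripper is still holding it. I handed the job in at about 28 s; no verdict was reported.

**How it was done:** I held the cap lightly so the bottle could swing in the fingers and tipped it upright on the bench. I then gripped it by the flat glass sides, carried it over and lowered it into the hole. There I gripped the cap fully and screwed it down.

**Stop:** the cap turned freely for about 2.9 rad. The moment then jumped from thread drag (under 0.1 N m) to 1.2–1.5 N m. The blue ridge slipped slightly in the fingers there, so the cap was hard against its stop.

**Back-off:** I turned it back 1.65 rad with no slip seen. The bottle's play in the hole takes up as much as 0.17 rad, so I put the cap at about 1.5–1.65 rad above the stop. I worked this out from the turn, as the cap's angle cannot be read directly.

**Last checks:**
- **Position:** the gripped cap is within 1 mm of the hole centre I measured, and the bottle looks upright in the side view.
- **Grip:** the fingers are shut on the cap at 40.5 mm, pressing down with about 6 N.
- **Other things:** the other bottles and the things on the bench look unmoved in the last pictures. The gripper hides part of the rack from above.
- **Disagreements:** when the bottle was set down there was a small sideways force (up to 6 N). A finger or the bottle may have touched its neighbour or the wall of the hole. My height estimate also put the foot 1–2 mm above the base, which is about the reading error; the 18 N push up on setting down showed it was seated.

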